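# Find the slack corner of the stamping jig and shim it

## Robot

A 7-joint arm with a two-finger parallel gripper is mounted at the origin on a cart in front of the work surface, level with it; the furniture and walls round the work are solid. World frame = base frame: x ahead of the robot, y to its left, z up, the work surface at z = 0. Lengths are in m, angles in rad, forces in N, time in s.
With the tool pointing down it reaches from about 0.4 to 0.9 m from the base axis. Payload 5.6 kg.
Tool frame: the origin (TCP) lies at the centre of the arm's flange, where the gripper is bolted on; the fingertips stand 190 mm ahead of it and the grasp point (between the pads) lies 171 mm ahead of it; y points along the fingers, z is the direction in which the jaws open and shut, and the axes are right-handed (so a half turn about y gives the same grasp; the last joint's range is limited). The gripper opens to 92 mm and grips with 3 to 60 N. Pads are 20 mm wide; open, the fingers measure 128 mm over their backs; the gripper's body (75 mm by 189 mm) begins 69 mm behind the grasp point.
Start: joints at [1.229, 0.468, -0.012, 1.603, 0.006, 1.071, -0.056], TCP at [0.191, -0.621, 0.405] pointing down, gripper open.
Joint ranges: [-2.53, 2.53], [-0.31, 2.02], [-1.57, 1.55], [0.28, 2.44], [-1.29, 4.43], [0.15, 1.84], [-2.92, 2.92]. Speed limits (rad/s): [2.57, 2.57, 3.14, 3.14, 3.14, 3.14, 3.14].

## Interface

Orientations are given as a unit quaternion [w, x, y, z].
In Python, from plant import env, optics gives the robot as it stands.
- The arm moves only by the shell command python3 -m pendant 'ROWS'. ROWS is a JSON object of lists of equal length, an entry for each row: "dp": the shift along the tool's x, y, z in units of 25 mm (1.0 is 25 mm), a list of three; "spin": the turn about the tool's y in units of 6 degrees (1.0 is 6 degrees); "fingers": the closure in counts, from 0 (fully open) to 255 (shut). A call has 1 to 5 rows; each row is the pose to reach, as a shift and turn from the pose commanded when the call began, along the tool's axes at that moment; what a row does not reach only later rows make up. A row lasts 1/12 s, in which the tool goes at most 41.7 mm and 7.16 degrees, less where a joint would pass 70% of its speed; a pose out of reach is approached as far as the arm can. A call with a gripper value outside its range is refused whole. The fingers move at their own pace and stop on an object; the grip force is fixed at half the most. Time passes only in rows, so rows that repeat a pose let the fingers close. It gives the time, the measured TCP pose, the force and the opening at its end, in the units of the state.
- env.read_state(): the state, without advancing time (a new reading comes with each control period).
- optics.camera(name): name is "side" or "top" or "wrist"; returns a dict with "pixels" (400x640x3 uint8, red, green, blue), "intrinsics" (3x3 intrinsics, pixels), "R" (3x3) and "t" (3): a world point X has camera coordinates R X + t. Camera axes: x right, y down, z forward; pixel columns grow to the right and rows downward; lengths in m; the calibration is good to about 2 mm. A picture is of the moment at which its call begins. There is no depth.
- env.sign_off(): hands the job in, once; it reports no verdict.
The state is a dict: "time_s": time; "qpos": joint angles; "qd": joint speeds; "joint_torque": joint torques, N m; "tcp_pos": TCP position; "ee_rot": TCP orientation; "force": force on the tool from outside, world axes, zero at the start; "moment": the same for the moment, N m; "finger_gap": finger opening in m.
Only numpy, scipy, OpenCV 4.12 (cv2) and the standard library are available. Lean on these libraries where they do the work, as an engineer would, in place of code of your own. Each camera call takes 0.05 s, during which the arm holds its last target.

## Task

One foot under the stamping jig's plate is slack: press firmly down on the plate's corner marks one after another until you find the corner that gives way. Then press that corner's shim tab, the steel tab sticking up beside it, all the way down flat so that it carries the corner and the plate lies level again. Leave the other three shims standing up, use fingertip pressure only (lift nothing), and leave the tape roll, sticks, stamp, marker and cutter where they are.

Things in the scene. Friction and masses are not known exactly. Their poses are not given: they have to be found in the camera images.
- jig_base: Dark steel base of a stamping jig, fixed to the bench. Slab 190 (x) x 210 (y) mm, 8 mm thick, with a 130 mm wide wing on its left (+y) and right (-y) side, 324 mm over both wings. Origin at the centre of its underside, on the bench; x points away from the robot, y to the left (turned by up to 0.3 rad). Pins stand round the plate up to 30 mm above the bench.
- plate: Loose aluminium jig plate, 170 (x) x 190 (y) x 10 mm, about 0.7 kg, resting on four feet inside the locating pins of the base; its top lies 32 mm above the bench. Origin at the centre of its underside, axes as the base's. A roll of tape lies on its middle.
- corner_near_left (a point): Round mark on the top of the plate at its near left corner, straight above a foot, 15 mm in from both edges: the place to press. 32 mm above the bench while the plate is level. Over a sound foot it hardly yields; over the slack foot it goes down 4.5 mm under 10 N, and the foot stays down.
- corner_near_right (a point): Round mark on the top of the plate at its near right corner, straight above a foot, 15 mm in from both edges: the place to press. 32 mm above the bench while the plate is level. Over a sound foot it hardly yields; over the slack foot it goes down 4.5 mm under 10 N, and the foot stays down.
- corner_far_left (a point): Round mark on the top of the plate at its far left corner, straight above a foot, 15 mm in from both edges: the place to press. 32 mm above the bench while the plate is level. Over a sound foot it hardly yields; over the slack foot it goes down 4.5 mm under 10 N, and the foot stays down.
- corner_far_right (a point): Round mark on the top of the plate at its far right corner, straight above a foot, 15 mm in from both edges: the place to press. 32 mm above the bench while the plate is level. Over a sound foot it hardly yields; over the slack foot it goes down 4.5 mm under 10 N, and the foot stays down.
- shim_near_left (a joint): Angle of the near left shim, a two-armed steel tab hinged on the base under the plate's edge, beside the near left corner: about 0 = outer end standing up (as found), 0.36 rad = pressed down flat, level. It turns stiffly (about 6 to 10 N at the outer end) and stays where it is left. As the outer end goes down the short inner end rises under the plate and carries that corner; flat, it holds the plate 22 mm above the bench.
- tab_near_left (a point): Press point on top of the near left shim's outer tab (24 mm wide, 52 mm long, sticking out sideways from the plate, 3 mm thick), 40 mm out from the hinge and about 12 mm short of the outer end. About 30 mm above the bench as found, 16.5 mm when flat.
- shim_near_right (a joint): Angle of the near right shim, a two-armed steel tab hinged on the base under the plate's edge, beside the near right corner: about 0 = outer end standing up (as found), 0.36 rad = pressed down flat, level. It turns stiffly (about 6 to 10 N at the outer end) and stays where it is left. As the outer end goes down the short inner end rises under the plate and carries that corner; flat, it holds the plate 22 mm above the bench.
- tab_near_right (a point): Press point on top of the near right shim's outer tab (24 mm wide, 52 mm long, sticking out sideways from the plate, 3 mm thick), 40 mm out from the hinge and about 12 mm short of the outer end. About 30 mm above the bench as found, 16.5 mm when flat.
- shim_far_left (a joint): Angle of the far left shim, a two-armed steel tab hinged on the base under the plate's edge, beside the far left corner: about 0 = outer end standing up (as found), 0.36 rad = pressed down flat, level. It turns stiffly (about 6 to 10 N at the outer end) and stays where it is left. As the outer end goes down the short inner end rises under the plate and carries that corner; flat, it holds the plate 22 mm above the bench.
- tab_far_left (a point): Press point on top of the far left shim's outer tab (24 mm wide, 52 mm long, sticking out sideways from the plate, 3 mm thick), 40 mm out from the hinge and about 12 mm short of the outer end. About 30 mm above the bench as found, 16.5 mm when flat.
- shim_far_right (a joint): Angle of the far right shim, a two-armed steel tab hinged on the base under the plate's edge, beside the far right corner: about 0 = outer end standing up (as found), 0.36 rad = pressed down flat, level. It turns stiffly (about 6 to 10 N at the outer end) and stays where it is left. As the outer end goes down the short inner end rises under the plate and carries that corner; flat, it holds the plate 22 mm above the bench.
- tab_far_right (a point): Press point on top of the far right shim's outer tab (24 mm wide, 52 mm long, sticking out sideways from the plate, 3 mm thick), 40 mm out from the hinge and about 12 mm short of the outer end. About 30 mm above the bench as found, 16.5 mm when flat.
- foot_1_top (a point): Centre of the top of one of the four rubber-topped feet (18 mm across) under the plate, one below each corner mark; which foot stands at which corner differs each time. All are alike and stand 22 mm above the bench; the slack one sinks to 17.5 mm when its corner is pressed, and stays there.
- foot_2_top (a point): Centre of the top of one of the four rubber-topped feet (18 mm across) under the plate, one below each corner mark; which foot stands at which corner differs each time. All are alike and stand 22 mm above the bench; the slack one sinks to 17.5 mm when its corner is pressed, and stays there.
- foot_3_top (a point): Centre of the top of one of the four rubber-topped feet (18 mm across) under the plate, one below each corner mark; which foot stands at which corner differs each time. All are alike and stand 22 mm above the bench; the slack one sinks to 17.5 mm when its corner is pressed, and stays there.
- foot_4_top (a point): Centre of the top of one of the four rubber-topped feet (18 mm across) under the plate, one below each corner mark; which foot stands at which corner differs each time. All are alike and stand 22 mm above the bench; the slack one sinks to 17.5 mm when its corner is pressed, and stays there.
- tape: Roll of tan tape, 92 mm across, 25 mm high, lying flat on the middle of the plate; a bystander. Origin at the centre of its underside.
- stick_l: Brown stick, 67 x 23 x 18 mm, lying on the bench just in front of the left wing; a bystander. Origin at the centre of its underside.
- stick_r: Brown stick, 77 x 23 x 17 mm, lying on the bench just in front of the right wing; a bystander. Origin at the centre of its underside.
- stamp: Wood-handled stamp, 26 x 50 x 74 mm, standing on the bench on the robot's side of the jig; a bystander. Origin at the centre of its underside.
- marker: White marker pen, 17 x 135 x 16 mm, lying on the right of the bench; a bystander. Origin at the centre of its underside.
- cutter: Yellow box cutter, 23 x 156 x 15 mm, lying on the right of the bench; a bystander. Origin at the centre of its underside.

How it is judged:
On the way, in this order (a step that is already met when the one before it is completed fails the run):
1. the corner over the slack foot was pressed until the foot sank, all shims still up (height (world z) of any of foot_1_top, foot_2_top, foot_3_top, foot_4_top below 0.0195 m and contact force between the fingers and plate above 1 N and value of joint each of shim_near_left, shim_near_right, shim_far_left, shim_far_right below 0.1 rad), for 0.05 s.
2. the shim beside that corner is pressed flat (((((height (world z) of foot_1_top below 0.0195 m and horizontal distance between foot_1_top and corner_near_left below 0.03 m) or (height (world z) of foot_2_top below 0.0195 m and horizontal distance between foot_2_top and corner_near_left below 0.03 m) or (height (world z) of foot_3_top below 0.0195 m and horizontal distance between foot_3_top and corner_near_left below 0.03 m) or (height (world z) of foot_4_top below 0.0195 m and horizontal distance between foot_4_top and corner_near_left below 0.03 m)) and value of joint shim_near_left above 0.31 rad and value of joint each of shim_near_right, shim_far_left, shim_far_right below 0.1 rad) or (((height (world z) of foot_1_top below 0.0195 m and horizontal distance between foot_1_top and corner_near_right below 0.03 m) or (height (world z) of foot_2_top below 0.0195 m and horizontal distance between foot_2_top and corner_near_right below 0.03 m) or (height (world z) of foot_3_top below 0.0195 m and horizontal distance between foot_3_top and corner_near_right below 0.03 m) or (height (world z) of foot_4_top below 0.0195 m and horizontal distance between foot_4_top and corner_near_right below 0.03 m)) and value of joint shim_near_right above 0.31 rad and value of joint each of shim_near_left, shim_far_left, shim_far_right below 0.1 rad) or (((height (world z) of foot_1_top below 0.0195 m and horizontal distance between foot_1_top and corner_far_left below 0.03 m) or (height (world z) of foot_2_top below 0.0195 m and horizontal distance between foot_2_top and corner_far_left below 0.03 m) or (height (world z) of foot_3_top below 0.0195 m and horizontal distance between foot_3_top and corner_far_left below 0.03 m) or (height (world z) of foot_4_top below 0.0195 m and horizontal distance between foot_4_top and corner_far_left below 0.03 m)) and value of joint shim_far_left above 0.31 rad and value of joint each of shim_near_left, shim_near_right, shim_far_right below 0.1 rad) or (((height (world z) of foot_1_top below 0.0195 m and horizontal distance between foot_1_top and corner_far_right below 0.03 m) or (height (world z) of foot_2_top below 0.0195 m and horizontal distance between foot_2_top and corner_far_right below 0.03 m) or (height (world z) of foot_3_top below 0.0195 m and horizontal distance between foot_3_top and corner_far_right below 0.03 m) or (height (world z) of foot_4_top below 0.0195 m and horizontal distance between foot_4_top and corner_far_right below 0.03 m)) and value of joint shim_far_right above 0.31 rad and value of joint each of shim_near_left, shim_near_right, shim_far_left below 0.1 rad))), for 0.2 s.
At the end, for the whole second after the job is handed in: The shim beside the sunken foot is flat (at least 0.31 of 0.36 rad), the other three shims stand up (under 0.10 rad), and the plate is at rest and level: each corner mark 30 to 34.5 mm above the bench (((((height (world z) of foot_1_top below 0.0195 m and horizontal distance between foot_1_top and corner_near_left below 0.03 m) or (height (world z) of foot_2_top below 0.0195 m and horizontal distance between foot_2_top and corner_near_left below 0.03 m) or (height (world z) of foot_3_top below 0.0195 m and horizontal distance between foot_3_top and corner_near_left below 0.03 m) or (height (world z) of foot_4_top below 0.0195 m and horizontal distance between foot_4_top and corner_near_left below 0.03 m)) and value of joint shim_near_left above 0.31 rad and value of joint each of shim_near_right, shim_far_left, shim_far_right below 0.1 rad) or (((height (world z) of foot_1_top below 0.0195 m and horizontal distance between foot_1_top and corner_near_right below 0.03 m) or (height (world z) of foot_2_top below 0.0195 m and horizontal distance between foot_2_top and corner_near_right below 0.03 m) or (height (world z) of foot_3_top below 0.0195 m and horizontal distance between foot_3_top and corner_near_right below 0.03 m) or (height (world z) of foot_4_top below 0.0195 m and horizontal distance between foot_4_top and corner_near_right below 0.03 m)) and value of joint shim_near_right above 0.31 rad and value of joint each of shim_near_left, shim_far_left, shim_far_right below 0.1 rad) or (((height (world z) of foot_1_top below 0.0195 m and horizontal distance between foot_1_top and corner_far_left below 0.03 m) or (height (world z) of foot_2_top below 0.0195 m and horizontal distance between foot_2_top and corner_far_left below 0.03 m) or (height (world z) of foot_3_top below 0.0195 m and horizontal distance between foot_3_top and corner_far_left below 0.03 m) or (height (world z) of foot_4_top below 0.0195 m and horizontal distance between foot_4_top and corner_far_left below 0.03 m)) and value of joint shim_far_left above 0.31 rad and value of joint each of shim_near_left, shim_near_right, shim_far_right below 0.1 rad) or (((height (world z) of foot_1_top below 0.0195 m and horizontal distance between foot_1_top and corner_far_right below 0.03 m) or (height (world z) of foot_2_top below 0.0195 m and horizontal distance between foot_2_top and corner_far_right below 0.03 m) or (height (world z) of foot_3_top below 0.0195 m and horizontal distance between foot_3_top and corner_far_right below 0.03 m) or (height (world z) of foot_4_top below 0.0195 m and horizontal distance between foot_4_top and corner_far_right below 0.03 m)) and value of joint shim_far_right above 0.31 rad and value of joint each of shim_near_left, shim_near_right, shim_far_left below 0.1 rad)) and height (world z) of corner_near_left between 0.03 and 0.0345 m and height (world z) of corner_near_right between 0.03 and 0.0345 m and height (world z) of corner_far_left between 0.03 and 0.0345 m and height (world z) of corner_far_right between 0.03 and 0.0345 m and linear speed of plate below 0.01 m/s); the robot touches nothing.
It fails at once if a shim was pressed down at a corner whose foot had not given way ((value of joint shim_near_left above 0.15 rad and not ((height (world z) of foot_1_top below 0.0195 m and horizontal distance between foot_1_top and corner_near_left below 0.03 m) or (height (world z) of foot_2_top below 0.0195 m and horizontal distance between foot_2_top and corner_near_left below 0.03 m) or (height (world z) of foot_3_top below 0.0195 m and horizontal distance between foot_3_top and corner_near_left below 0.03 m) or (height (world z) of foot_4_top below 0.0195 m and horizontal distance between foot_4_top and corner_near_left below 0.03 m))) or (value of joint shim_near_right above 0.15 rad and not ((height (world z) of foot_1_top below 0.0195 m and horizontal distance between foot_1_top and corner_near_right below 0.03 m) or (height (world z) of foot_2_top below 0.0195 m and horizontal distance between foot_2_top and corner_near_right below 0.03 m) or (height (world z) of foot_3_top below 0.0195 m and horizontal distance between foot_3_top and corner_near_right below 0.03 m) or (height (world z) of foot_4_top below 0.0195 m and horizontal distance between foot_4_top and corner_near_right below 0.03 m))) or (value of joint shim_far_left above 0.15 rad and not ((height (world z) of foot_1_top below 0.0195 m and horizontal distance between foot_1_top and corner_far_left below 0.03 m) or (height (world z) of foot_2_top below 0.0195 m and horizontal distance between foot_2_top and corner_far_left below 0.03 m) or (height (world z) of foot_3_top below 0.0195 m and horizontal distance between foot_3_top and corner_far_left below 0.03 m) or (height (world z) of foot_4_top below 0.0195 m and horizontal distance between foot_4_top and corner_far_left below 0.03 m))) or (value of joint shim_far_right above 0.15 rad and not ((height (world z) of foot_1_top below 0.0195 m and horizontal distance between foot_1_top and corner_far_right below 0.03 m) or (height (world z) of foot_2_top below 0.0195 m and horizontal distance between foot_2_top and corner_far_right below 0.03 m) or (height (world z) of foot_3_top below 0.0195 m and horizontal distance between foot_3_top and corner_far_right below 0.03 m) or (height (world z) of foot_4_top below 0.0195 m and horizontal distance between foot_4_top and corner_far_right below 0.03 m)))).
It fails at once if the plate was lifted or dragged off its feet (z of plate in the frame of jig_base above 0.032 m or horizontal distance between plate and jig_base above 0.012 m).
It fails at once if a bystander was moved more than 2 cm (distance of any of tape, stick_l, stick_r, stamp, marker, cutter from where it was at the start of the episode above 0.02 m).
It also fails if it takes over 45 s, if anything falls off the work surface, if the arm or the gripper's body presses on something with over 40 N, if the wrist force passes 120 N, or if a joint passes its speed limit or range.

## Working session

There is one attempt and no reset: what is moved stays moved. The work goes in short steps, Python scripts to look and compute and a shell command to move; the robot and the scene stay as the last step left them, time stands still between calls to the robot, and variables do not carry over. Pictures are saved under pics/ and viewed, and the job is handed in when it is done.

```bash
ls; mkdir -p pics; python3 - <<'E'
from plant import env, optics
import cv2
s=env.read_state(); print({k:s[k] for k in s})
for n in ("top","side","wrist"):
    c=optics.camera(n); cv2.imwrite(f"pics/{n}0.png",c["pixels"][:,:,::-1]); print(n,c["intrinsics"],c["R"],c["t"])
E
```

```text
pics
{'time_s': 0.0, 'qpos': array([ 1.22899923,  0.4684129 , -0.0116194 ,  1.60361044,  0.00600499,
        1.07139099, -0.05629225]), 'qd': array([ 0.00048141,  0.00107022,  0.00127952,  0.00095617, -0.00092314,
       -0.00027699,  0.00080829]), 'joint_torque': array([-2.71022182e-04, -5.20572710e+01, -1.25297098e-02, -2.43743384e+01,
       -5.66789252e-02,  1.73461391e-02,  1.55879238e-04]), 'tcp_pos': array([ 0.19123325, -0.62097985,  0.40372233]), 'ee_rot': array([ 0.10509828, -0.10537066,  0.69984891, -0.69861497]), 'force': array([-0.12402106,  0.61030891,  0.41425102]), 'moment': array([ 0.01409101, -0.00754239,  0.01918036]), 'finger_gap': 0.09205230245401241}
top [[423.5043526    0.         318.18206339]
 [  0.         423.5043526  193.94553374]
 [  0.           0.           1.        ]] [[ 0.00594131 -0.99988225  0.01414872]
 [-0.98567549 -0.00824055 -0.16845152]
 [ 0.16854828 -0.01294522 -0.98560839]] [-0.11592864  0.52433297  1.10845904]
side [[514.40973958   0.         319.94530702]
 [  0.         514.40973958 196.32383161]
 [  0.           0.           1.        ]] [[-0.97046106 -0.24025068  0.02202118]
 [-0.15753896  0.56192638 -0.81204693]
 [ 0.18272054 -0.79152912 -0.58317652]] [0.50745182 0.1836557  1.06332346]
wrist [[279.74232436   0.         321.31753279]
 [  0.         279.74232436 198.06833731]
 [  0.           0.           1.        ]] [[ 0.29402314 -0.95579663 -0.00178694]
 [-0.92494591 -0.28500299  0.25149228]
 [-0.24088475 -0.07229173 -0.96785766]] [-0.64938522 -0.02895124  0.39084476]
```

View pics/top0.png

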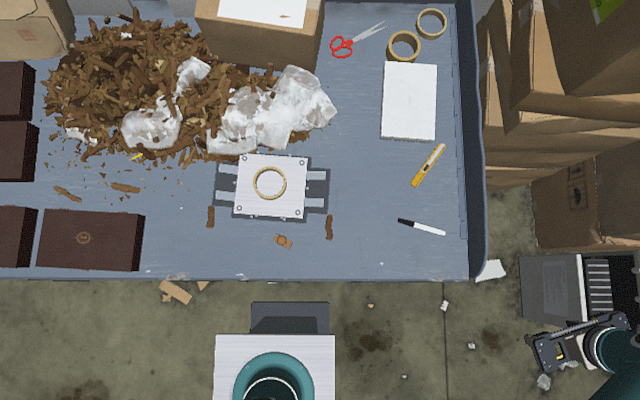

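View pics/side0.png

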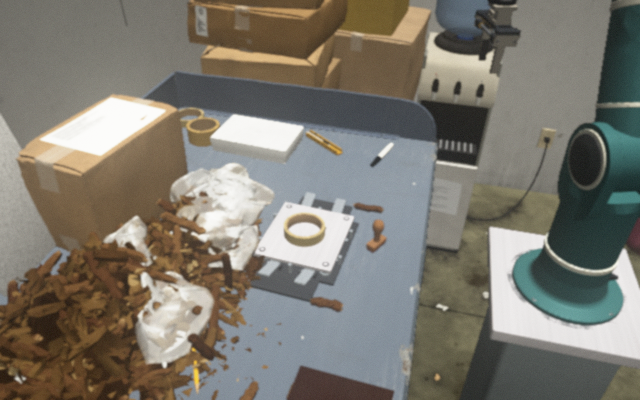

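The top view shows the plate at about (270,185) with the tape roll at (269,183). The tabs are to its left and right, the sticks at (210,216) and (329,227), and the stamp at (284,241). I'll zoom in to locate the corner marks.

```bash
python3 - <<'E'
import cv2
im=cv2.imread("pics/top0.png"); cv2.imwrite("pics/topz.png",cv2.resize(im[135:255,200:345],None,fx=5,fy=5,interpolation=cv2.INTER_CUBIC)[:600])
im=cv2.imread("pics/side0.png"); cv2.imwrite("pics/sidez.png",cv2.resize(im[180:315,230:390],None,fx=4.4,fy=4.4,interpolation=cv2.INTER_CUBIC))
E
```

```text
(no output)
```

View pics/topz.png

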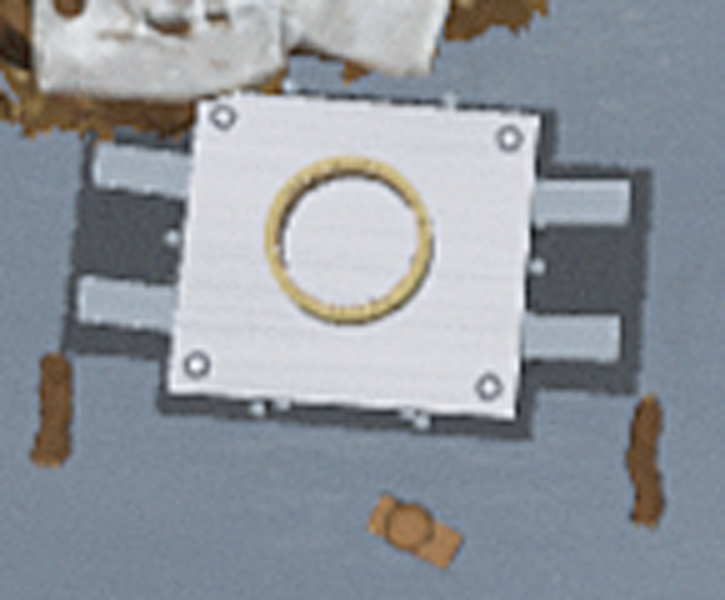

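View pics/sidez.png

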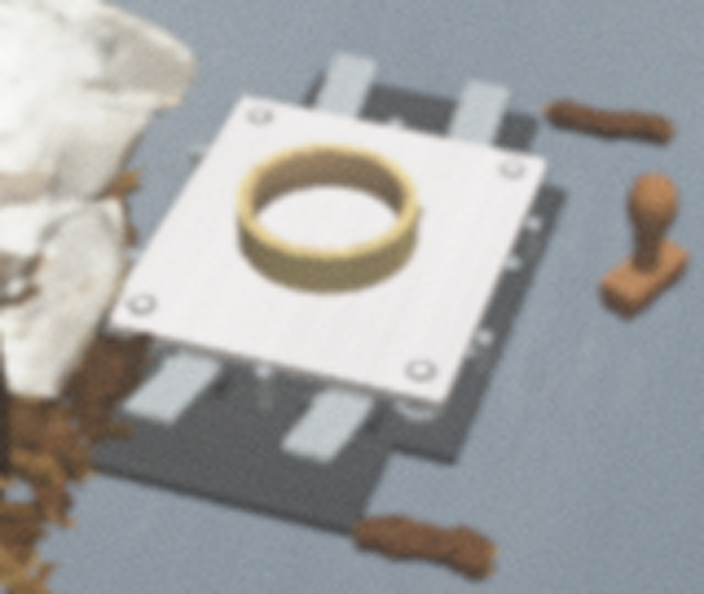

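The zoomed top view shows the marks at FL (223,117), FR (509,138), NL (196,364) and NR (488,386). The tab tips are near (93,165), (630,201), (78,300) and (620,338). Next I'll cast these onto the known planes.

```bash
cat > h.py <<'E'
import numpy as np, cv2
from plant import env, optics
from scipy.spatial.transform import Rotation as Ro
def cast(c,uv,z):
    K,R,t=c["intrinsics"],np.array(c["R"]),np.array(c["t"])
    d=R.T@np.linalg.solve(K,[uv[0],uv[1],1]); o=-R.T@t
    return o+d*(z-o[2])/d[2]
def tool():
    s=env.read_state(); q=s["ee_rot"]; return s,Ro.from_quat([q[1],q[2],q[3],q[0]]).as_matrix()
E
python3 - <<'E'
from h import *
np.set_printoptions(precision=4,suppress=True)
t=optics.camera("top"); w=optics.camera("side")
def tz(u,v): return (u/5-.4+200, v/5-.4+135)
def sz(u,v): return ((u+.5)/4.4-.5+230,(v+.5)/4.4-.5+180)
T=dict(FL=(223,117),FR=(509,138),NL=(196,364),NR=(488,386)); S=dict(FL=(142,303),FR=(260,117),NL=(420,370),NR=(512,169))
P={}
for k in T:
    a=cast(t,tz(*T[k]),.032);b=cast(w,sz(*S[k]),.032);P[k]=a;print(k,a[:2],b[:2])
print([np.linalg.norm(P[a]-P[b]) for a,b in (("FL","FR"),("NL","NR"),("FL","NL"),("FR","NR"))])
c=sum(P.values())/4; l=P["FL"]+P["NL"]-P["FR"]-P["NR"]; yaw=np.arctan2(-l[0],l[1]);print("centre",c,"yaw",yaw)
ey=np.array([-np.sin(yaw),np.cos(yaw),0]);ex=np.array([np.cos(yaw),np.sin(yaw),0])
for k,uv in dict(FL=(93,165),FR=(630,201),NL=(78,300),NR=(620,338)).items():
    p=cast(t,tz(*uv),.034)-c; print("tip",k,"local",p@ex,p@ey)
for k,uv in dict(FL=(137,417),FR=(352,55),NL=(305,455),NR=(488,84)).items():
    p=cast(w,sz(*uv),.034)-c; print("tip side",k,"local",p@ex,p@ey)
for uv in ((480,280),(460,0),(470,150)): print(cast(t,uv,.0))
print("stamp",cast(t,tz(409,527),.074))
s,R=tool();print(R, s["tcp_pos"])
E
```

```text
FL [0.6274 0.0947] [0.6274 0.0914]
FR [ 0.6169 -0.065 ] [ 0.6158 -0.0666]
NL [0.4883 0.1045] [0.4876 0.1017]
NR [ 0.4774 -0.0553] [ 0.4767 -0.0585]
[np.float64(0.15998701150198483), np.float64(0.16010843604521477), np.float64(0.13948167335159317), np.float64(0.13982284312213314)]
centre [0.5525 0.0197 0.032 ] yaw -0.06693380523895673
tip FL local 0.036495474576999344 0.14828804279681745
tip FR local 0.038739030687309835 -0.15004467022042403
tip NL local -0.039588737345796814 0.14793511187930442
tip NR local -0.03832659554707779 -0.14994130465951597
tip side FL local 0.04087439228493334 0.15063262705053296
tip side FR local 0.040104728573161934 -0.15004249181800583
tip side NL local -0.038753642557228664 0.14840231999023124
tip side NR local -0.03864568324865791 -0.14885945599010172
[ 0.2963 -0.5596  0.    ]
[ 1.1444 -0.5473  0.    ]
[ 0.6658 -0.5522  0.    ]
stamp [ 0.3978 -0.0167  0.074 ]
[[-0.9557 -0.0003  0.2943]
 [-0.2943  0.0007 -0.9557]
 [ 0.0001 -1.     -0.0008]] [ 0.1913 -0.6211  0.4043]
```

View pics/wrist0.png

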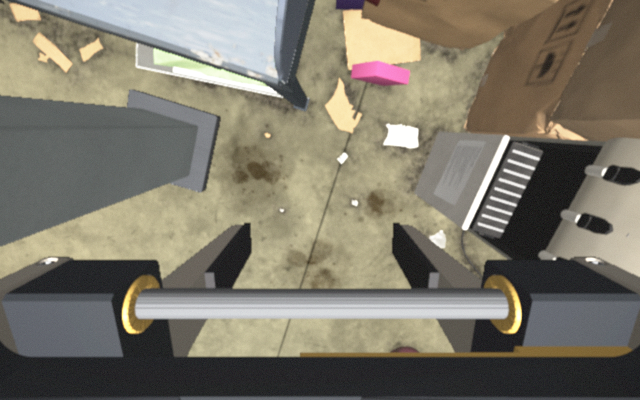

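Both views agree to 3 mm. The mark spacings come out at 160 and 140 mm, as they should, and the tab tips sit at local (±39, ±149) mm. I'll raise the tool, then carry it over to the jig with the fingers shut.

```bash
python3 -m pendant '{"dp":[[0,-1.5,0],[-0.7,-2,-0.7],[-1.8,-2,-1.9],[-2.9,-2,-3.0],[-4.0,-2,-4.1]],"spin":[0,0,0,0,0],"fingers":[255,255,255,255,255]}'
python3 -m pendant '{"dp":[[-1.1,0,-1.1],[-2.2,0,-2.3],[-3.3,0,-3.4],[-4.4,0,-4.5],[-5.5,0,-5.7]],"spin":[0,0,0,0,0],"fingers":[255,255,255,255,255]}'
python3 -m pendant '{"dp":[[-1.1,0,-1.1],[-2.2,0,-2.3],[-3.3,0,-3.4],[-4.4,0,-4.5],[-5.5,0,-5.7]],"spin":[0.7,1.4,2.1,2.8,3.5],"fingers":[255,255,255,255,255]}'
```

```text
time_s: 0.67
tcp_pos: [0.257, -0.4923, 0.4549]
ee_rot: [-0.105, 0.105, -0.699, 0.699]
force: [0.7, 0.3, 1.4]
finger_gap: 0.0608
time_s: 1.08
tcp_pos: [0.3466, -0.3155, 0.4549]
ee_rot: [-0.105, 0.105, -0.699, 0.7]
force: [0.8, 0.0, 0.4]
finger_gap: 0.0272
time_s: 1.5
tcp_pos: [0.436, -0.1389, 0.455]
ee_rot: [0.025, -0.026, -0.706, 0.707]
force: [0.9, -0.8, -0.1]
finger_gap: 0.001
```

```bash
cat >> h.py <<'E'
C=np.array([.5525,.0190,0]);YAW=-.067
EX=np.array([np.cos(YAW),np.sin(YAW),0]);EY=np.array([-np.sin(YAW),np.cos(YAW),0])
def go(lx,ly,ztip):
    s,R=tool(); T=C+EX*lx+EY*ly; T[2]=ztip+.190
    print("target",T.round(4),"dp units",(R.T@(T-s["tcp_pos"])/.025).round(2),"tip z",(s["tcp_pos"][2]-.19).round(4),"F",s["force"].round(1),"yaw err deg",np.degrees(np.arctan2(R[:2,2]@EX[:2],-R[:2,2]@EY[:2])).round(1),"t",s["time_s"])
E
python3 -c "
from h import *
go(-.07,-.076,.06)
c=optics.camera('side');cv2.imwrite('pics/side1.png',c['pixels'][:,:,::-1])
c=optics.camera('wrist');cv2.imwrite('pics/wrist1.png',c['pixels'][:,:,::-1])"
```

```text
target [ 0.4776 -0.0521  0.25  ] dp units [-1.4   8.2  -3.59] tip z 0.265 F [ 0.9 -0.8 -0.1] yaw err deg -0.3 t 1.5
```

View pics/side1.png

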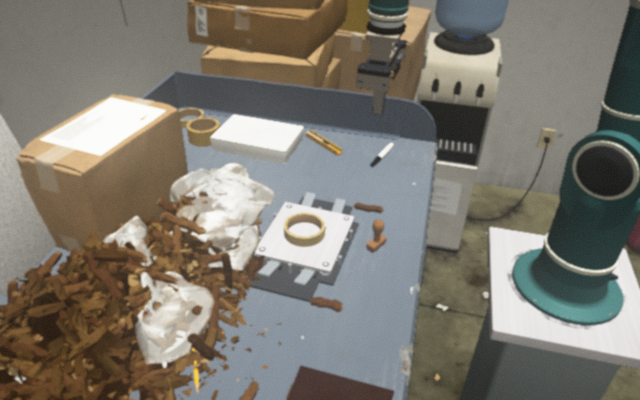

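View pics/wrist1.png

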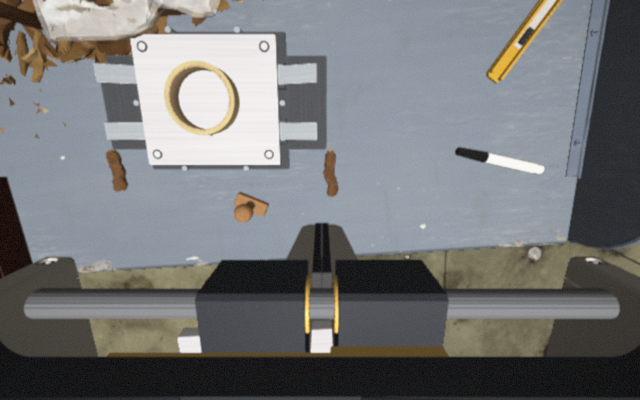

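The side view shows the closed fingers in the clear at (378,110). The wrist view shows the jig square to the gripper and the near-right mark at (268,155). I'll move above near-right and down to 60 mm.

```bash
python3 -m pendant '{"dp":[[-0.4,1.2,-1.1],[-0.8,2.4,-2.2],[-1.1,3.7,-3.3],[-1.4,5.1,-3.59],[-1.4,6.6,-3.59]],"spin":[0,0,0,0,0],"fingers":[255,255,255,255,255]}'
python3 -m pendant '{"dp":[[0,0.9,0],[0,1.6,0],[0,1.6,0]],"spin":[0,0,0],"fingers":[255,255,255]}'
python3 -c "
from h import *
go(-.07,-.076,.032)
c=optics.camera('side');cv2.imwrite('pics/side2.png',cv2.resize(c['pixels'][120:320,200:440,::-1],None,fx=3,fy=3))"
```

```text
time_s: 2.02
tcp_pos: [0.478, -0.0512, 0.289]
ee_rot: [-0.021, 0.024, 0.707, -0.706]
force: [0.8, -0.4, 0.2]
finger_gap: 0.0004
time_s: 2.27
tcp_pos: [0.4751, -0.0538, 0.2463]
ee_rot: [-0.026, 0.021, 0.707, -0.707]
force: [-0.2, 0.3, -0.4]
finger_gap: 0.0004
target [ 0.4776 -0.0521  0.222 ] dp units [-0.1   0.97 -0.07] tip z 0.0563 F [-0.2  0.3 -0.4] yaw err deg -0.0 t 2.2667
```

View pics/side2.png

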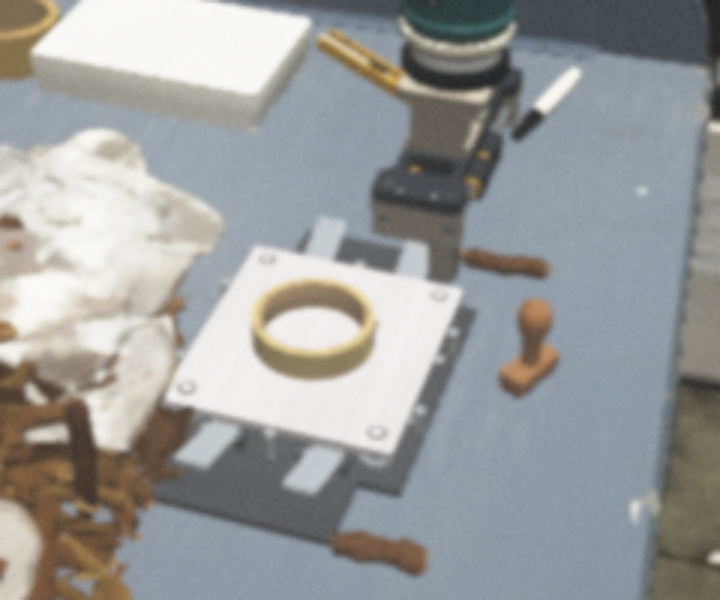

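The finger end is seen at about (445,275) zoomed, just above the near-right mark at (438,296). I'll check that against the projection of the measured tip.

```bash
python3 -c "
from h import *
c=optics.camera('side');s,R=tool()
for z in (0,-.024):
  p=s['tcp_pos']+R[:,1]*.19+[0,0,z]; q=c['intrinsics']@(c['R']@p+c['t']); print(((q[:2]/q[2])-[200,120])*3)
"
python3 -m pendant '{"dp":[[-0.1,0.4,-0.07],[-0.1,0.75,-0.07],[-0.1,0.9,-0.07],[-0.1,1.0,-0.07]],"spin":[0,0,0,0],"fingers":[255,255,255,255]}'
```

```text
[438.84118429 268.98875688]
[437.20195842 294.17034666]
time_s: 2.7
tcp_pos: [0.4792, -0.0519, 0.2244]
ee_rot: [0.024, -0.024, -0.707, 0.707]
force: [-0.8, 0.3, -0.6]
finger_gap: 0.0003
```

```bash
python3 -m pendant '{"dp":[[0,0.05,0],[0,0.1,0],[0,0.1,0]],"spin":[0,0,0],"fingers":[255,255,255]}'
python3 -m pendant '{"dp":[[0,0.05,0],[0,0.1,0],[0,0.1,0]],"spin":[0,0,0],"fingers":[255,255,255]}'
```

```text
time_s: 2.95
tcp_pos: [0.4793, -0.0518, 0.2223]
ee_rot: [0.024, -0.024, -0.707, 0.707]
force: [-0.7, 0.0, 0.1]
finger_gap: 0.0002
time_s: 3.2
tcp_pos: [0.4793, -0.0518, 0.2203]
ee_rot: [0.024, -0.024, -0.706, 0.707]
force: [-3.4, -0.3, 6.5]
finger_gap: 0.0007
```

```bash
python3 -m pendant '{"dp":[[0,0.05,0],[0,0.05,0]],"spin":[0,0],"fingers":[255,255]}'
python3 -m pendant '{"dp":[[0,0.05,0],[0,0.05,0]],"spin":[0,0],"fingers":[255,255]}'
```

```text
time_s: 3.37
tcp_pos: [0.4792, -0.0518, 0.2191]
ee_rot: [0.024, -0.024, -0.706, 0.707]
force: [-2.1, -0.5, 6.4]
finger_gap: 0.0004
time_s: 3.53
tcp_pos: [0.4793, -0.0518, 0.2184]
ee_rot: [0.024, -0.024, -0.706, 0.707]
force: [-4.8, 0.8, 13.8]
finger_gap: 0.0005
```

```bash
python3 -m pendant '{"dp":[[0,0.06,0],[0,0.06,0]],"spin":[0,0],"fingers":[255,255]}'
python3 -m pendant '{"dp":[[0,0.06,0],[0,0.06,0],[0,0.06,0]],"spin":[0,0,0],"fingers":[255,255,255]}'
```

```text
time_s: 3.7
tcp_pos: [0.4793, -0.0517, 0.2181]
ee_rot: [0.024, -0.024, -0.706, 0.707]
force: [-9.2, 0.8, 29.2]
finger_gap: 0.0004
time_s: 3.95
tcp_pos: [0.4793, -0.0516, 0.2179]
ee_rot: [0.024, -0.024, -0.706, 0.708]
force: [-13.6, 0.6, 43.2]
finger_gap: 0.0002
```

```bash
python3 -m pendant '{"dp":[[0,-0.5,0],[0,-1.2,0],[0,-1.2,0]],"spin":[0,0,0],"fingers":[255,255,255]}'
python3 -c "
from h import *
go(.07,-.076,.060)
for n in ('side','top'):
  c=optics.camera(n);cv2.imwrite(f'pics/{n}3.png',c['pixels'][:,:,::-1])
a=cv2.imread('pics/side0.png')[180:315,230:390];b=cv2.imread('pics/side3.png')[180:315,230:390]
cv2.imwrite('pics/cmp3.png',np.vstack([cv2.resize(x,None,fx=5,fy=5,interpolation=cv2.INTER_CUBIC)[300:600] for x in (a,b)])[:,:800])"
```

```text
time_s: 4.2
tcp_pos: [0.4804, -0.0517, 0.2468]
ee_rot: [0.022, -0.026, -0.707, 0.707]
force: [0.3, 0.5, -0.7]
finger_gap: 0.0005
target [ 0.6173 -0.0615  0.25  ] dp units [-5.49 -0.1   0.02] tip z 0.0568 F [ 0.3  0.5 -0.7] yaw err deg -0.0 t 4.2
```

View pics/side3.png

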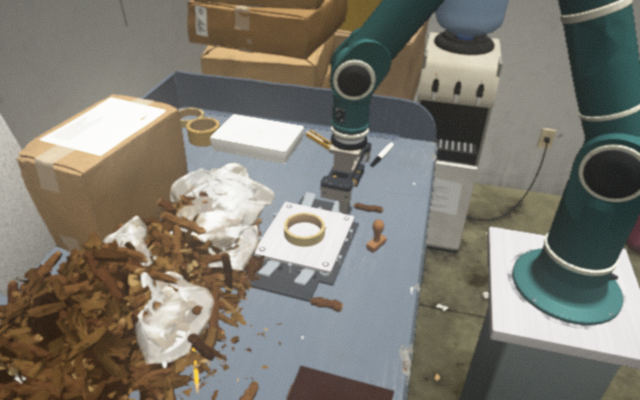

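```bash
cat > shift.py <<'E'
import sys
from h import *
# side-view pixel shift of the patch round each mark between two pictures
def sh(f0,f1):
    a=cv2.cvtColor(cv2.imread(f0),cv2.COLOR_BGR2GRAY).astype(np.float32);b=cv2.cvtColor(cv2.imread(f1),cv2.COLOR_BGR2GRAY).astype(np.float32)
    c=optics.camera('side')
    for k,(lx,ly) in dict(NL=(-.07,.08),NR=(-.07,-.08),FL=(.07,.08),FR=(.07,-.08)).items():
        o=[]
        for z in (.032,.0275):
            p=C+EX*lx+EY*(ly-.002)+[0,0,z];q=c['intrinsics']@(c['R']@p+c['t']);o.append(q[:2]/q[2])
        u,v=o[0].round().astype(int);r=11
        P=a[v-r:v+r,u-r:u+r]
        S=b[v-r-6:v+r+6,u-r-6:u+r+6];M=cv2.matchTemplate(S,P,cv2.TM_CCOEFF_NORMED);_,mx,_,(x,y)=cv2.minMaxLoc(M)
        s=lambda m,c0,p:0.5*(m-p)/(m-2*c0+p)
        dx=x-6+(s(M[y,x-1],M[y,x],M[y,x+1]) if 0<x<12 else 0);dy=y-6+(s(M[y-1,x],M[y,x],M[y+1,x]) if 0<y<12 else 0)
        print(k,(u,v),"shift",round(float(dx),2),round(float(dy),2),"score",round(mx,2),"sink would give",(o[1]-o[0]).round(2))
sh(sys.argv[1],sys.argv[2])
E
python3 shift.py pics/side0.png pics/side3.png
```

```text
NL (np.int64(325), np.int64(264)) shift 0.01 0.05 score 1.0 sink would give [-0.06  1.61]
NR (np.int64(346), np.int64(218)) shift -0.26 0.03 score 0.95 sink would give [-0.1   1.54]
FL (np.int64(262), np.int64(249)) shift 0.02 0.02 score 1.0 sink would give [0.09 1.6 ]
FR (np.int64(288), np.int64(206)) shift -0.02 -0.05 score 1.0 sink would give [0.03 1.53]
```

View pics/cmp3.png

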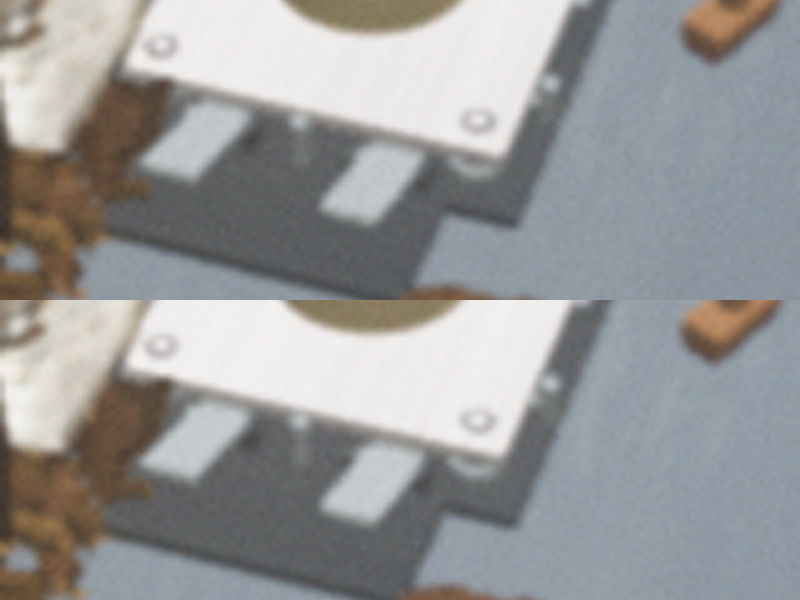

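The pictures show no lasting tilt, but the force trace looks like a give: contact at about 32 mm, a steady 6.4 N, then a hard stop at 28 mm. The plate may have rocked back onto its other three feet. I'll press the same corner again. If the foot has sunk, it should travel nearly free down to 28 mm.

```bash
python3 -m pendant '{"dp":[[0,0.5,0],[0,0.9,0],[0,0.9,0]],"spin":[0,0,0],"fingers":[255,255,255]}'
python3 -m pendant '{"dp":[[0,0.08,0],[0,0.08,0],[0,0.08,0]],"spin":[0,0,0],"fingers":[255,255,255]}'
python3 -m pendant '{"dp":[[0,0.08,0],[0,0.08,0],[0,0.08,0]],"spin":[0,0,0],"fingers":[255,255,255]}'
python3 -m pendant '{"dp":[[0,0.06,0],[0,0.06,0],[0,0.06,0]],"spin":[0,0,0],"fingers":[255,255,255]}'
```

```text
time_s: 4.6
tcp_pos: [0.4784, -0.0518, 0.2193]
ee_rot: [-0.025, 0.022, 0.707, -0.707]
force: [-0.8, -0.1, -0.2]
finger_gap: 0.0006
time_s: 4.85
tcp_pos: [0.4792, -0.0517, 0.2195]
ee_rot: [-0.024, 0.024, 0.707, -0.707]
force: [-0.4, 1.0, 1.1]
finger_gap: 0.0005
time_s: 5.1
tcp_pos: [0.4794, -0.0516, 0.2186]
ee_rot: [0.024, -0.024, -0.707, 0.707]
force: [-3.6, -0.8, 9.6]
finger_gap: 0.0007
time_s: 5.35
tcp_pos: [0.4794, -0.0515, 0.2182]
ee_rot: [0.024, -0.024, -0.706, 0.707]
force: [-6.9, 1.3, 23.1]
finger_gap: 0.0005
```

```bash
python3 -c "
from h import *
for n in ('side','top'):
  c=optics.camera(n);cv2.imwrite(f'pics/{n}4.png',c['pixels'][:,:,::-1])
b=cv2.imread('pics/side4.png')[180:315,230:390]
cv2.imwrite('pics/side4z.png',cv2.resize(b,None,fx=4.4,fy=4.4,interpolation=cv2.INTER_CUBIC))"
python3 shift.py pics/side0.png pics/side4.png
```

```text
NL (np.int64(325), np.int64(264)) shift 0.22 -0.12 score 1.0 sink would give [-0.06  1.61]
NR (np.int64(346), np.int64(218)) shift -2.39 6.0 score 0.84 sink would give [-0.1   1.54]
FL (np.int64(262), np.int64(249)) shift 0.42 -1.62 score 0.97 sink would give [0.09 1.6 ]
FR (np.int64(288), np.int64(206)) shift -0.15 -0.1 score 1.0 sink would give [0.03 1.53]
```

View pics/side4z.png

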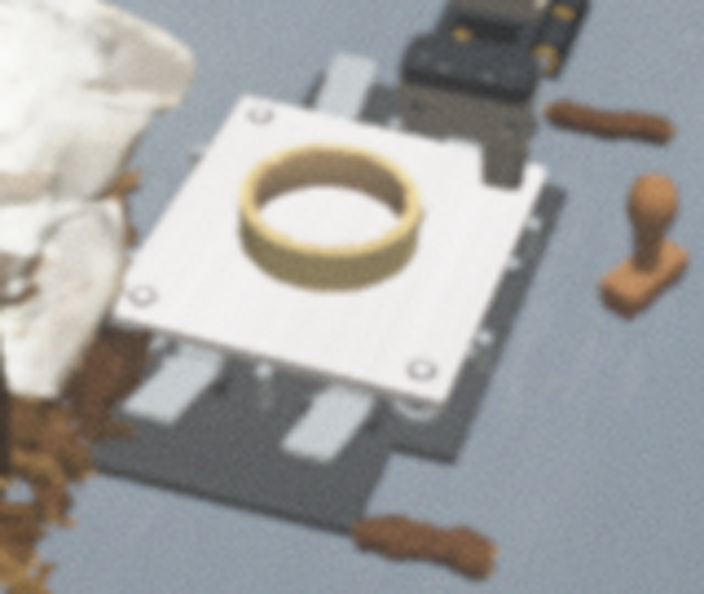

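With near-right pressed down, the far-left mark rises 1.62 px, and a 4.5 mm tilt predicts 1.60 px. So near-right is the slack corner. Next I'll raise the tool and go to its tab.

```bash
python3 -m pendant '{"dp":[[0,-0.6,0],[0,-1.4,0],[0,-1.5,0]],"spin":[0,0,0],"fingers":[255,255,255]}'
python3 -c "
from h import *
go(-.039,-.138,.055)"
```

```text
time_s: 5.75
tcp_pos: [0.4804, -0.0517, 0.2563]
ee_rot: [0.022, -0.026, -0.707, 0.707]
force: [0.0, 0.2, 0.9]
finger_gap: 0.0007
target [ 0.5043 -0.1161  0.245 ] dp units [-1.13  0.46  2.51] tip z 0.0663 F [0.  0.2 0.9] yaw err deg -0.0 t 5.75
```

```bash
python3 -m pendant '{"dp":[[-0.4,0,0.9],[-0.8,0,1.7],[-1.13,0,2.51],[-1.13,0.3,2.51],[-1.13,0.46,2.51]],"spin":[0,0,0,0,0],"fingers":[255,255,255,255,255]}'
python3 -c "
from h import *
go(-.039,-.138,.0165)
for n in ('side','top'):
  c=optics.camera(n);cv2.imwrite(f'pics/{n}5.png',c['pixels'][:,:,::-1])
b=cv2.imread('pics/side5.png')[150:285,230:390]
cv2.imwrite('pics/side5z.png',cv2.resize(b,None,fx=4.4,fy=4.4,interpolation=cv2.INTER_CUBIC))"
```

```text
time_s: 6.17
tcp_pos: [0.5031, -0.1174, 0.2412]
ee_rot: [0.025, -0.025, -0.707, 0.707]
force: [0.2, 0.2, -0.0]
finger_gap: 0.0004
target [ 0.5043 -0.1161  0.2065] dp units [-0.05  1.39 -0.06] tip z 0.0512 F [ 0.2  0.2 -0. ] yaw err deg -0.2 t 6.1667
```

View pics/side5z.png

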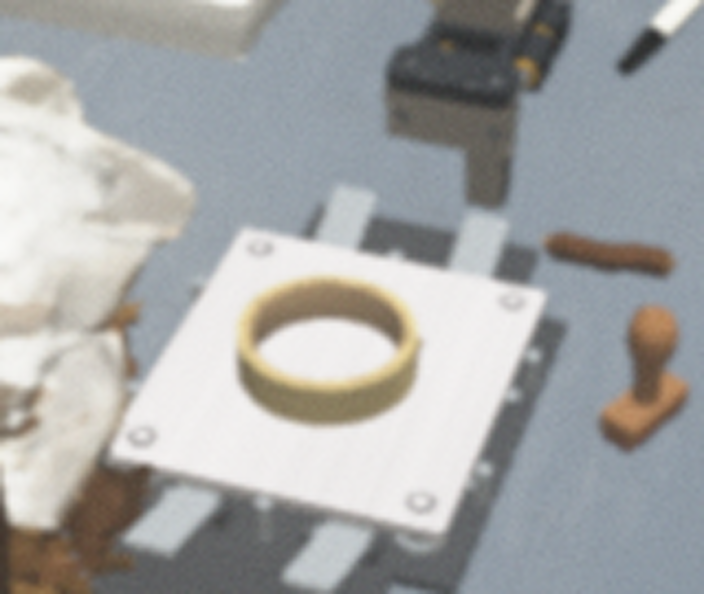

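The side view shows the fingers over the near-right tab at (482,215), clear of the other tabs. I'll press down in steps.

```bash
python3 -m pendant '{"dp":[[-0.05,0.3,-0.06],[-0.05,0.6,-0.06],[-0.05,0.75,-0.06],[-0.05,0.9,-0.06]],"spin":[0,0,0,0],"fingers":[255,255,255,255]}'
python3 -m pendant '{"dp":[[0,0.15,0],[0,0.3,0],[0,0.4,0],[0,0.4,0]],"spin":[0,0,0,0],"fingers":[255,255,255,255]}'
python3 -m pendant '{"dp":[[0,0.1,0],[0,0.15,0],[0,0.15,0]],"spin":[0,0,0],"fingers":[255,255,255]}'
```

```text
time_s: 6.6
tcp_pos: [0.5044, -0.1146, 0.2192]
ee_rot: [0.024, -0.023, -0.707, 0.707]
force: [-2.8, -2.2, 7.2]
finger_gap: 0.0006
time_s: 6.93
tcp_pos: [0.5043, -0.1157, 0.2094]
ee_rot: [0.024, -0.024, -0.706, 0.707]
force: [-0.2, -1.2, 0.8]
finger_gap: 0.0008
time_s: 7.18
tcp_pos: [0.5046, -0.1155, 0.2066]
ee_rot: [0.024, -0.024, -0.706, 0.707]
force: [-3.2, -4.1, 9.6]
finger_gap: 0.0005
```

```bash
python3 -m pendant '{"dp":[[0,0.05,0],[0,0.08,0],[0,0.08,0]],"spin":[0,0,0],"fingers":[255,255,255]}'
python3 -m pendant '{"dp":[[0,0.06,0],[0,0.06,0],[0,0.06,0]],"spin":[0,0,0],"fingers":[255,255,255]}'
```

```text
time_s: 7.43
tcp_pos: [0.5047, -0.1154, 0.2062]
ee_rot: [0.024, -0.024, -0.706, 0.708]
force: [-6.8, -2.2, 25.0]
finger_gap: 0.0003
time_s: 7.68
tcp_pos: [0.5048, -0.1152, 0.2058]
ee_rot: [0.024, -0.024, -0.706, 0.708]
force: [-10.7, -2.7, 38.4]
finger_gap: 0.0001
```

Hard stop at a tip height of about 16 mm, which is flat. I'll raise the tool, move it clear and look.

```bash
python3 -m pendant '{"dp":[[0,-0.8,0],[0,-2.0,0],[0,-3.5,0],[0,-5,0],[0,-6,0]],"spin":[0,0,0,0,0],"fingers":[255,255,255,255,255]}'
python3 -m pendant '{"dp":[[0,0,1],[0,0,2.4],[0,0,3.8],[0,0,5],[0,0,5]],"spin":[0,0,0,0,0],"fingers":[255,255,255,255,255]}'
python3 -c "
from h import *
for n in ('side','top'):
  c=optics.camera(n);cv2.imwrite(f'pics/{n}6.png',c['pixels'][:,:,::-1])
a,b=[cv2.imread(f'pics/side{i}.png')[180:250,290:390] for i in (0,6)]
cv2.imwrite('pics/side6z.png',cv2.resize(np.vstack([a,b]),None,fx=4.2,fy=4.2,interpolation=cv2.INTER_CUBIC))
a=cv2.imread('pics/top6.png')[135:255,200:345];cv2.imwrite('pics/top6z.png',cv2.resize(a,None,fx=5,fy=5,interpolation=cv2.INTER_CUBIC))"
python3 shift.py pics/side0.png pics/side6.png
```

```text
time_s: 8.1
tcp_pos: [0.5051, -0.1141, 0.3554]
ee_rot: [0.022, -0.025, -0.707, 0.707]
force: [-0.4, 0.2, -0.2]
finger_gap: 0.0006
time_s: 8.52
tcp_pos: [0.4948, -0.2459, 0.352]
ee_rot: [0.027, -0.027, -0.706, 0.708]
force: [0.4, -1.0, -0.3]
finger_gap: 0.0006
NL (np.int64(325), np.int64(264)) shift 0.02 0.03 score 1.0 sink would give [-0.06  1.61]
NR (np.int64(346), np.int64(218)) shift 0.19 0.09 score 0.99 sink would give [-0.1   1.54]
FL (np.int64(262), np.int64(249)) shift 0.02 0.01 score 1.0 sink would give [0.09 1.6 ]
FR (np.int64(288), np.int64(206)) shift -0.0 -0.04 score 1.0 sink would give [0.03 1.53]
```

View pics/side6z.png

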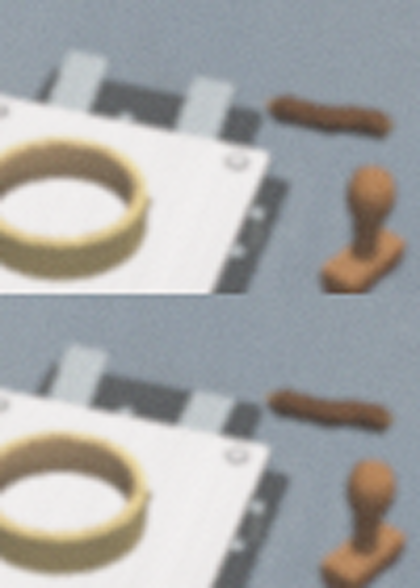

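View pics/top6z.png

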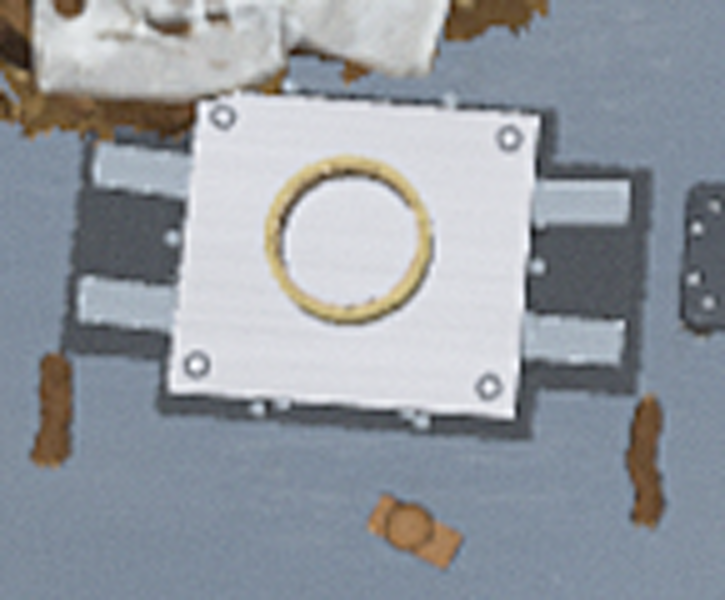

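```bash
python3 -c "
from h import *
c=optics.camera('side')
h=np.array([-.039,-.098]) # hinge
for a in (0,.1,.2,.31,.36):
  # arm 52 mm along; rise at angle a: slope .36-a
  s=.36-a; p=C+EX*-.039+EY*-(.098+.052*np.cos(s))+[0,0,.0165+.052*np.sin(s)]
  q=c['intrinsics']@(c['R']@p+c['t']); print(a,((q[:2]/q[2])).round(1))
for f in ('side0','side6'):
  im=cv2.imread(f'pics/{f}.png').astype(int); v=im[:,:,1]
  print(f,[(u,v[192:212,u].tolist()) for u in (339,341)])
"
```

```text
0 [340.5 198.8]
0.1 [340.6 200.1]
0.2 [340.6 201.5]
0.31 [340.6 203.3]
0.36 [340.5 204.2]
side0 [(339, [156, 157, 154, 154, 155, 159, 172, 189, 197, 199, 198, 197, 200, 199, 198, 199, 198, 201, 199, 201]), (341, [157, 155, 157, 157, 157, 158, 164, 183, 195, 199, 196, 201, 201, 201, 201, 201, 197, 191, 188, 175])]
side6 [(339, [160, 155, 159, 158, 156, 154, 153, 156, 153, 153, 162, 175, 193, 198, 198, 200, 201, 198, 200, 203]), (341, [153, 157, 155, 155, 155, 159, 151, 152, 155, 151, 155, 169, 188, 198, 200, 197, 203, 200, 200, 197])]
```

The tab's outer edge dropped 4.8 px, against a predicted 5.4 px for fully flat and 4.5 px for the 0.31 limit. That margin is thin, so I'll press once more, a little further out, to make sure. There is plenty of time.

```bash
python3 -c "
from h import *
go(-.039,-.142,.05);go(-.039,-.142,.024)"
```

```text
target [ 0.5041 -0.1201  0.24  ] dp units [ 0.    4.49 -4.72] tip z 0.1621 F [ 0.1  0.7 -0.5] yaw err deg 0.1 t 8.7167
target [ 0.5041 -0.1201  0.214 ] dp units [ 0.    5.53 -4.72] tip z 0.1621 F [ 0.1  0.7 -0.5] yaw err deg 0.1 t 8.7167
```

```bash
python3 -m pendant '{"dp":[[0,0,-1.4],[0,0,-2.8],[0,0,-4],[0,1,-4.72],[0,1.8,-4.72]],"spin":[0,0,0,0,0],"fingers":[255,255,255,255,255]}'
python3 -m pendant '{"dp":[[0,1,0],[0,2,0],[0,2.9,0],[0,3.4,0],[0,3.5,0]],"spin":[0,0,0,0,0],"fingers":[255,255,255,255,255]}'
python3 -c "
from h import *
go(-.039,-.142,.0165)"
```

```text
time_s: 9.13
tcp_pos: [0.5047, -0.1151, 0.3079]
ee_rot: [-0.019, 0.021, 0.708, -0.706]
force: [-0.6, -0.5, -0.7]
finger_gap: 0.0002
time_s: 9.55
tcp_pos: [0.5033, -0.1201, 0.2179]
ee_rot: [-0.024, 0.022, 0.707, -0.706]
force: [-0.2, 0.7, 0.1]
finger_gap: 0.0002
target [ 0.5041 -0.1201  0.2065] dp units [-0.03  0.45 -0.  ] tip z 0.0279 F [-0.2  0.7  0.1] yaw err deg 0.1 t 9.55
```

```bash
python3 -m pendant '{"dp":[[0,0.15,0],[0,0.3,0],[0,0.35,0],[0,0.35,0]],"spin":[0,0,0,0],"fingers":[255,255,255,255]}'
python3 -m pendant '{"dp":[[0,0.08,0],[0,0.08,0],[0,0.08,0]],"spin":[0,0,0],"fingers":[255,255,255]}'
python3 -m pendant '{"dp":[[0,0.08,0],[0,0.08,0],[0,0.08,0]],"spin":[0,0,0],"fingers":[255,255,255]}'
```

```text
time_s: 9.88
tcp_pos: [0.5044, -0.1219, 0.2118]
ee_rot: [0.024, -0.024, -0.707, 0.707]
force: [0.5, -0.0, -0.4]
finger_gap: 0.0009
time_s: 10.13
tcp_pos: [0.5042, -0.122, 0.2095]
ee_rot: [0.024, -0.024, -0.707, 0.707]
force: [-0.4, 0.4, 0.3]
finger_gap: 0.0004
time_s: 10.38
tcp_pos: [0.504, -0.1219, 0.2071]
ee_rot: [0.024, -0.024, -0.707, 0.707]
force: [0.6, 0.3, -0.0]
finger_gap: 0.0008
```

```bash
python3 -m pendant '{"dp":[[0,0.1,0],[0,0.1,0],[0,0.1,0]],"spin":[0,0,0],"fingers":[255,255,255]}'
python3 -m pendant '{"dp":[[0,0.08,0],[0,0.08,0],[0,0.08,0]],"spin":[0,0,0],"fingers":[255,255,255]}'
```

```text
time_s: 10.63
tcp_pos: [0.5043, -0.1217, 0.2063]
ee_rot: [0.024, -0.024, -0.706, 0.707]
force: [-3.5, 1.1, 16.0]
finger_gap: 0.0002
time_s: 10.88
tcp_pos: [0.5045, -0.1216, 0.2057]
ee_rot: [0.024, -0.024, -0.706, 0.707]
force: [-8.9, 1.3, 31.0]
finger_gap: 0.0007
```

It meets the same hard stop at about 16.5 mm, with no force above it, so the tab is flat. I'll retreat and do a last check.

```bash
python3 -m pendant '{"dp":[[0,-0.8,0],[0,-2.0,0],[0,-3.5,0],[0,-5,0],[0,-6,0]],"spin":[0,0,0,0,0],"fingers":[255,255,255,255,255]}'
python3 -m pendant '{"dp":[[0,0,1],[0,0,2.4],[0,0,3.8],[0,0,5],[0,0,5]],"spin":[0,0,0,0,0],"fingers":[255,255,255,255,255]}'
python3 -c "
from h import *
for n in ('side',):
  c=optics.camera(n);cv2.imwrite(f'pics/{n}7.png',c['pixels'][:,:,::-1])
im=cv2.imread('pics/side7.png');print([im[196:208,u,1].tolist() for u in (339,341)])
cv2.imwrite('pics/side7z.png',cv2.resize(im[180:315,230:390],None,fx=4.4,fy=4.4,interpolation=cv2.INTER_CUBIC))"
python3 shift.py pics/side0.png pics/side7.png
```

```text
time_s: 11.3
tcp_pos: [0.5045, -0.1217, 0.3559]
ee_rot: [0.023, -0.025, -0.706, 0.707]
force: [1.3, -0.3, 0.4]
finger_gap: 0.0005
time_s: 11.72
tcp_pos: [0.494, -0.2534, 0.3525]
ee_rot: [0.027, -0.027, -0.705, 0.708]
force: [0.5, 0.3, 0.4]
finger_gap: 0.0004
[[156, 155, 154, 155, 153, 156, 162, 177, 190, 201, 199, 198], [158, 158, 155, 155, 155, 154, 159, 171, 185, 197, 200, 198]]
NL (np.int64(325), np.int64(264)) shift 0.02 0.03 score 1.0 sink would give [-0.06  1.61]
NR (np.int64(346), np.int64(218)) shift 0.2 0.09 score 0.99 sink would give [-0.1   1.54]
FL (np.int64(262), np.int64(249)) shift 0.02 0.01 score 1.0 sink would give [0.09 1.6 ]
FR (np.int64(288), np.int64(206)) shift 0.0 -0.04 score 1.0 sink would give [0.03 1.53]
```

View pics/side7z.png

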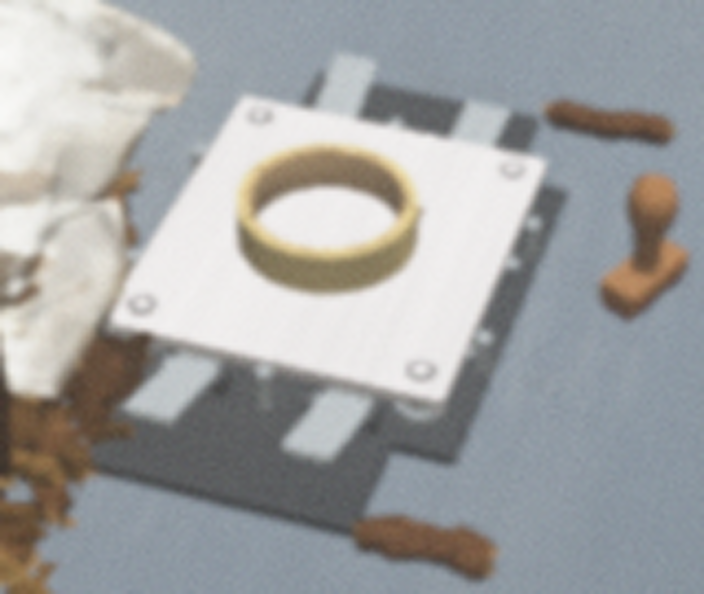

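The plate is level, with all marks within 0.2 px of the start. Only the near-right tab is down, at (480,118). The other tabs and the bystanders in view (tape, sticks and stamp) are where they were. Handing in.

```bash
python3 -c "
from plant import env
print(env.sign_off())"
```

```text
the job is handed in; nothing more can be done
None
```

The slack foot was at the near-right corner, the first one I pressed. I pressed that corner's shim tab down flat and handed the job in at about 12 s.

**Finding the corner:** The near-right mark went from about 32 mm to 28 mm and stopped hard. With it held down on a second press, the far-left mark rose 1.62 px in the side view, where a 4.5 mm sink predicts about 1.60 px. I did not press the other three corners.

**Pressing the shim:** The tab stopped hard at a tip height of 16–16.5 mm. On a second press (31 N) there was no force until it met the same stop.

**Last checks:**
- **Plate:** all four marks are within 0.2 px of where they started, so the plate is level.
- **Shims and bystanders:** the other three tabs are still up. The tape, sticks and stamp look unmoved. I did not check the marker and cutter in the last picture, but the arm stayed well above them.
- **One disagreement:** after I let go, the pictures alone could not show that the foot had sunk, because the plate rocked back level on its other three feet. The forces and the picture taken while pressing settled it.
- **One thin margin:** the tab's outer edge dropped 4.8 px, against 5.4 px predicted for fully flat and 4.5 px for the 0.31 rad limit. I put the gap down to picture accuracy and rely on the hard stop.

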